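# Close the tack tin and take off its cap

## Task

The tack tin has been refilled: lift its pair of lids (the shaker lid with the cap sitting on it) together off the stack of flat tins, lower it without dropping until the shaker lid is fully home in the open tin's mouth, and let go of it. Then lift the cap alone, leaving the shaker lid undisturbed, and finish while still holding the cap in the gripper, touching nothing else, at least 6 cm above where it sat. Keep the tin standing in its place, and leave the flat tins, tape roll, hammer and parts bin alone.

Things in the scene. Friction and masses are not known exactly. Their poses are not given: they have to be found in the camera images.
- tin_mouth (a point): Centre of the open tack tin's mouth, level with its rim. Loose round aluminium tin upright on the bench, 67 mm outside diameter, 80 mm high, bore about 59 mm, about 0.4 kg; tacks at its bottom reach no higher than 30 mm. z up along its axis. It stands on the left or right of the bench, the stack on the other side.
- inner_lid_band (a point): Centre of the shaker lid's (inner lid's) round grip band: 64 mm diameter, 22 mm high, this point half-way up; z up. Aluminium, about 70 g. Gripped here the pair is carried together, the cap riding on top by its weight. Fully home, the band's lower edge rests on the tin's rim, this point 11 mm above the mouth. At the start this point is 89 mm above the bench.
- inner_lid_plug (a point): Centre of the underside of the shaker lid's plug, 25 mm below the centre of the grip band. The plug is 14 mm deep and 54.4 mm in diameter, tapering to 49 mm over its lowest 6 mm, and goes into the tin's mouth with about 2 mm play each side. At the start it stands on the upper flat tin. On the other side of the band is a shaker neck with holes, 43 mm diameter, 12 mm high.
- outer_lid_center (a point): Centre of the cap (outer lid), half-way up; z up. Loose round aluminium cap, about 40 g, 54 mm diameter, 26 mm high, closed flat top, hollow below. It slips over the shaker neck (12 mm deep, 2 mm play) and stands on the grip band, which sticks out 5 mm all round below it: fingers reaching below the cap's lower edge meet the band. Seated, this point is 24 mm above the band's centre.
- flat_lower: Lower of two flat, closed, round screw tins stacked on the bench: dark steel, 84 mm diameter, 32 mm high, about 0.26 kg. Origin at the centre of its underside, z up. Leave where it is.
- flat_upper: Upper of the two flat screw tins, same size, about 0.22 kg, loose on the lower one; its top is 64 mm above the bench and carries the pair of lids. Origin at the centre of its underside, z up. Leave where it is.
- tape: Roll of brown tape lying flat on the bench, 96 mm diameter, 38 mm high, between the tin and the stack and nearer the robot. Origin at the centre of its underside. Leave alone.
- hammer: Hammer lying on the bench beyond the work, 260 mm long with a wooden handle. Origin midway along it, on the bench. Leave alone.
- parts_bin: Green open-fronted plastic parts bin with bolts, 160 x 105 x 75 mm, standing beyond the work. Origin at the centre of its underside. Leave alone.
Not all that is in view belongs to the job. What is shaped like the part that bears inner_lid_band but red is not meant.

How it is judged:
By the outcome, as a careful person would: the job done as asked, in the order asked, and still so for the second after the job is handed in, while the arm keeps its last pose, push and grip.
It also fails if it takes over 58 s, if anything falls off the work surface, if the arm or the gripper's body presses on something with over 40 N, if the wrist force passes 120 N, or if a joint passes its speed limit or range.

## Robot

A 6-joint arm with a two-finger parallel gripper is mounted at the origin on the work surface. World frame = base frame: x ahead of the robot, y to its left, z up, the work surface at z = 0. Lengths are in m, angles in rad, forces in N, time in s.
With the tool pointing down it reaches from about 0.3 to 0.85 m from the base axis. Payload 5.4 kg.
Tool frame: the origin (TCP) lies at the very end of the fingers, on their centre line; the grasp point (between the pads) lies 19 mm behind it (r.grip_depth is the distance from the TCP to the grasp point, in m); z points along the fingers, y is the line along which they close (so a half turn about z gives the same grasp; the last joint's range is limited). The gripper opens to 85 mm and grips with 20 to 120 N. Pads are 22 mm wide; open, the fingers measure 114 mm over their backs; the gripper's body (76 mm by 85 mm) begins 54 mm behind the grasp point. The pads swing forward as they close: fully open they stand 13 mm farther back than shut.
Start: joints at [-1.552, 0.158, 1.597, -0, 1.386, -0.21], TCP at [0.13, -0.56, 0.231] pointing down, gripper open.
Joint ranges: [-2.91, 2.91], [-0.94, 2.29], [0.18, 2.7], [-1.29, 4.43], [0.17, 2.64], [-3, 3]. Speed limits (rad/s): [2.57, 2.57, 3.14, 3.14, 3.14, 3.14].

## Interface

Orientations are given as [roll, pitch, yaw] about the fixed x, y, z axes, in that order (R = Rz(yaw) Ry(pitch) Rx(roll)).
In Python, from workcell import r gives the robot as it stands.
- The arm moves only by the tool jog_arm, never from a script. Its argument "targets" is a list that holds one entry, the list of rows, each a list of 7 numbers: the turn, a rotation vector about the tool's x, y, z in degrees, then the shift along the tool's x, y, z in m, then the closure in counts, from 0 (fully open) to 255 (shut). In form: [[[ax, ay, az, x, y, z, claw], ...]]. A call has 1 to 12 rows; each row shifts and turns the commanded pose from where the row before left it, along the tool's axes as they then stand; what a row does not reach is not made up. A row lasts 1/8 s, in which the tool goes at most 62.5 mm and 10.7 degrees, less where a joint would pass 70% of its speed; a pose out of reach is approached as far as the arm can. A call is refused whole if a number of a shift passes 0.0625 or a number of a turn 10.7, either way. A call with a gripper value outside its range is refused whole. The fingers move at their own pace and stop on an object; the grip force is fixed at half the most. Time passes only in rows, so rows that do not move let the fingers close. It gives the time, the measured TCP pose, the force, the opening and the grip force at its end, in the units of the state.
- r.get_state(): the state, without advancing time (a new reading comes with each control period).
- r.get_image(name): name is "scene" or "top" or "wrist"; returns (picture, depth): 420x560x3 uint8, red, green, blue; 420x560 float32, m along the optical axis (not along the pixel's ray), 0 where there is no reading.
- r.camera_params(name): a dict with "fx", "fy", "cx", "cy" (pixels), "world_from_camera" (4x4, takes a point from camera to world coordinates). Camera axes: x right, y up, looking along -z (the intrinsics and any distortion apply to the point x, -y, -z); pixel columns grow to the right and rows downward; lengths in m; the calibration is good to about 2 mm. A picture is of the moment at which its call begins: read the wrist's pose just before it. camera_params takes no time and is no camera call; for the wrist camera it gives the pose at the moment of the call.
- r.job_done(): hands the job in; it is judged then, once.
The state is a dict: "time_s": time; "joints": joint angles; "joint_vel": joint speeds; "tau": joint torques, N m; "tcp_pos": TCP position; "eef_rot": TCP orientation; "force": force on the tool from outside, world axes, zero at the start; "wrist_torque": the same for the moment, N m; "finger_gap": opening from 0.0 (shut) to 1.0 (fully open); "grasp_force": force on a finger pad.
Only numpy, scipy, OpenCV 4.12 (cv2) and the standard library are available. Lean on these libraries where they do the work, as an engineer would, in place of code of your own. Each camera call takes 0.05 s, during which the arm holds its last target. There are 200 camera calls.

## Working session

There is one attempt and no reset: what is moved stays moved. The work goes in short steps, Python scripts to look and compute and a tool call to move; the robot and the scene stay as the last step left them, time stands still between calls to the robot, and variables do not carry over. Pictures are saved under pics/ and viewed, at most 10 in all, crops included, and the job is handed in when it is done.

Besides the shell and the picture viewer there is one more tool, called after "Call:" as name(argument=value, ...), one argument or row to a line, values as JSON. jog_arm: Moves the arm, as the interface text tells. Its arguments: {"type":"object","properties":{"targets":{"type":"array","items":{"type":"array","items":{"type":"array","items":{"type":"number"}}}}},"required":["targets"]}

```bash
mkdir -p pics; cat > h.py <<'E'
import numpy as np, cv2
from workcell import r
def snap(n,f):
    P=r.camera_params(n); im,d=r.get_image(n); cv2.imwrite('pics/'+f+'.png',cv2.cvtColor(im,cv2.COLOR_RGB2BGR)); np.savez('pics/'+f+'.npz',im=im,d=d,**{k:P[k] for k in('fx','fy','cx','cy','world_from_camera')}, keys=str(P.keys()))
    return im,d,P
def cloud(d,P):
    v,u=np.indices(d.shape); T=np.array(P['world_from_camera'])
    p=np.stack([(u-P['cx'])/P['fx']*d,-(v-P['cy'])/P['fy']*d,-d],-1)
    return p@T[:3,:3].T+T[:3,3]
E
python3 - <<'E'
from h import *
for n in('scene','top'):
    im,d,P=snap(n,n+'0'); print(P)
print(r.get_state())
E
```

```text
{'fx': 379.465721610169, 'fy': 379.465721610169, 'cx': 276.52431976915216, 'cy': 203.37743819416784, 'world_from_camera': array([[ 0.81045683, -0.31212063,  0.49572215,  0.96405112],
       [ 0.58574391,  0.4433204 , -0.67850652, -0.5798633 ],
       [-0.00798786,  0.84026647,  0.5421148 ,  0.53468072],
       [ 0.        ,  0.        ,  0.        ,  1.        ]])}
{'fx': 400.8056947831135, 'fy': 400.8056947831135, 'cx': 276.7973379116295, 'cy': 206.737367110096, 'world_from_camera': array([[-0.02433717,  0.98894507, -0.14627152,  0.43353545],
       [-0.99955992, -0.02655414, -0.01322282, -0.03409197],
       [-0.01696076,  0.14588534,  0.9891561 ,  1.00553162],
       [ 0.        ,  0.        ,  0.        ,  1.        ]])}
{'time_s': 0.1, 'joints': array([-1.55210900e+00,  1.59003733e-01,  1.59810733e+00,  5.93912739e-06,
        1.38621636e+00, -2.10104735e-01]), 'joint_vel': array([ 0.00099057, -0.00147201, -0.00341546,  0.00019304,  0.00033587,
        0.00061237]), 'tau': array([-7.79689217e-04, -3.96988678e+01, -3.32339072e+01, -2.30319856e-04,
        4.16208248e-03,  6.03616826e-06]), 'tcp_pos': array([ 0.13037881, -0.55946306,  0.2304049 ]), 'eef_rot': array([-3.13989725e+00, -3.67514947e-04,  2.28790651e-01]), 'force': array([-0.26829794,  0.7281242 , -0.36606205]), 'wrist_torque': array([ 0.01764984,  0.02792761, -0.01176234]), 'grasp_force': 0.0, 'finger_gap': 1.0005112636648583}
```

View pics/top0.png

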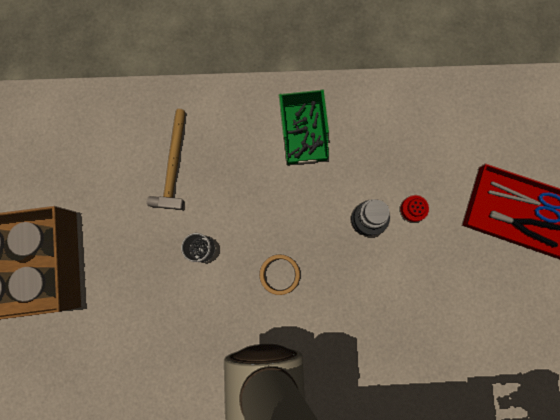

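View pics/scene0.png

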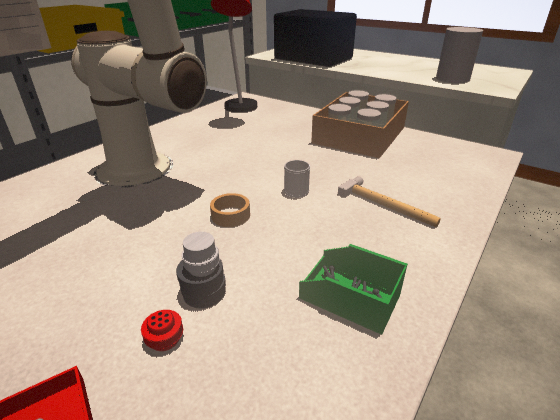

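Top view: the open tin is at about (200,248) on the left (+y). The stack with the lid pair is at (372,215), the red decoy at (415,208) and the tape at (280,274).

```bash
python3 - <<'E'
from h import *
def go(n,boxes):
    Z=np.load(f'pics/{n}.npz'); c=cloud(Z['d'],Z); 
    for nm,(u0,v0,u1,v1),zl,zh in boxes:
        q=c[v0:v1,u0:u1].reshape(-1,3); q=q[(q[:,2]>zl)&(q[:,2]<zh)]
        (x,y),rad=cv2.minEnclosingCircle(q[:,:2].astype(np.float32))
        print(n,nm,len(q),'circle',np.round([x,y,rad],4),'med',np.round(np.median(q,0),4),'zmax',q[:,2].max().round(4))
go('top0',[('cap',(345,190,400,245),.118,.14),('band',(345,190,400,245),.09,.112),('flat',(345,190,400,245),.05,.07),('tin',(175,225,230,270),.07,.09),('red',(398,190,435,228),.02,.2),('tape',(255,250,305,300),.03,.05)])
go('scene0',[('cap',(170,225,235,310),.118,.14),('tin',(275,150,320,205),.072,.09)])
E
```

```text
top0 cap 472 circle [ 0.5486 -0.242   0.0274] med [ 0.5478 -0.2413  0.1257] zmax 0.1306
top0 band 175 circle [ 0.5483 -0.2418  0.0325] med [ 0.5351 -0.2227  0.1   ] zmax 0.1115
top0 flat 347 circle [ 0.5431 -0.2444  0.0424] med [ 0.5206 -0.2291  0.0635] zmax 0.0685
top0 tin 169 circle [0.4821 0.1696 0.0339] med [0.4824 0.1699 0.0785] zmax 0.0835
top0 red 583 circle [ 0.567  -0.3581  0.0333] med [ 0.5649 -0.3532  0.0378] zmax 0.0521
top0 tape 485 circle [ 0.4147 -0.0222  0.0479] med [ 0.4133 -0.0214  0.0374] zmax 0.0428
scene0 cap 565 circle [ 0.5484 -0.2426  0.0279] med [ 0.5527 -0.2462  0.1257] zmax 0.1284
scene0 tin 163 circle [0.4838 0.1677 0.0357] med [0.4855 0.1665 0.0772] zmax 0.0813
```

Sizes and heights match what was given: lids at (0.548,-0.242), tin at (0.483,0.169). I'll square the yaw, move above the lids, and set the fingers to about 65 mm to measure where their tips really are.

Call:
jog_arm(
  targets=[
    [[0,0,6.55,0,0,0,0],[0,0,6.55,0,0,0,0],[0,0,0,0.0418,-0.0318,0,60],[0,0,0,0.0418,-0.0318,0,60],[0,0,0,0.0418,-0.0318,0,60],[0,0,0,0.0418,-0.0318,0,60],[0,0,0,0.0418,-0.0318,0,60],[0,0,0,0.0418,-0.0318,0,60],[0,0,0,0.0418,-0.0318,0,60],[0,0,0,0.0418,-0.0318,0,60],[0,0,0,0.0418,-0.0318,0,60],[0,0,0,0.0418,-0.0318,0,60]],
  ],
)

```text
time_s: 1.6
tcp_pos: [0.5494, -0.2406, 0.2308]
eef_rot: [-3.141, 0.001, 0.0]
force: [0.5, -0.6, -0.0]
finger_gap: 0.762
grasp_force: 0.0
```

Call:
jog_arm(
  targets=[
    [[0,0,0,0,0,0,60],[0,0,0,0,0,0,60],[0,0,0,0,0,0,60]],
  ],
)

```text
time_s: 1.98
tcp_pos: [0.5475, -0.2428, 0.2311]
eef_rot: [-3.142, 0.001, -0.001]
force: [-0.4, 0.3, 0.1]
finger_gap: 0.763
grasp_force: 0.0
```

```bash
python3 - <<'E'
from h import *
s=r.get_state(); print(s['tcp_pos'],s['eef_rot'],s['finger_gap'],s['joints'])
im,d,P=snap('wrist','w1'); c=cloud(d,P); print(np.array(P['world_from_camera']).round(4).tolist())
t=c-s['tcp_pos']; ok=d>0
f=ok&(d<0.3)&(c[...,2]>0.17); v,u=np.nonzero(f); print(f.sum(), u.min(),u.max(),v.min(),v.max())
for sg in(1,-1):
    m=f&(t[...,1]*sg>0); q=t[m]; print(sg,len(q),'z pct',np.percentile(q[:,2],[0,1,5,50]).round(4),'inner |y|',np.percentile(abs(q[:,1]),[0,2,50,100]).round(4))
q=c[ok&(c[...,2]>.118)&(c[...,2]<.135)&(abs(t[...,0])<.06)&(abs(t[...,1])<.06)]; (x,y),rad=cv2.minEnclosingCircle(q[:,:2].astype(np.float32)); print('cap',x,y,rad,np.median(q,0))
q=c[ok&(c[...,2]>.09)&(c[...,2]<.108)&(abs(t[...,0])<.06)&(abs(t[...,1])<.06)]
if len(q): (x,y),rad=cv2.minEnclosingCircle(q[:,:2].astype(np.float32)); print('band',x,y,rad,len(q))
E
```

```text
[ 0.5475161  -0.24275423  0.23112755] [-3.14151881e+00  5.24717212e-04 -1.38097548e-03] 0.7629256429649854 [-6.18759154e-01  2.20192922e-01  1.52661862e+00 -2.47347643e-04
  1.39525172e+00  9.53461422e-01]
[[-0.0032, 0.9617, 0.2742, 0.6177], [-1.0, -0.0031, -0.0009, -0.242], [-0.0001, -0.2742, 0.9617, 0.3741], [0.0, 0.0, 0.0, 1.0]]
47851 0 559 258 419
1 23978 z pct [0.006  0.0133 0.0268 0.0684] inner |y| [0.     0.0025 0.0371 0.0666]
-1 23873 z pct [0.0062 0.0132 0.0264 0.0682] inner |y| [0.     0.0024 0.0363 0.0649]
cap 0.5485683679580688 -0.2415781468153 0.02715526521205902 [ 0.54989941 -0.24162017  0.12628303]
band 0.5483620166778564 -0.24186700582504272 0.03261636570096016 1107
```

View pics/w1.png

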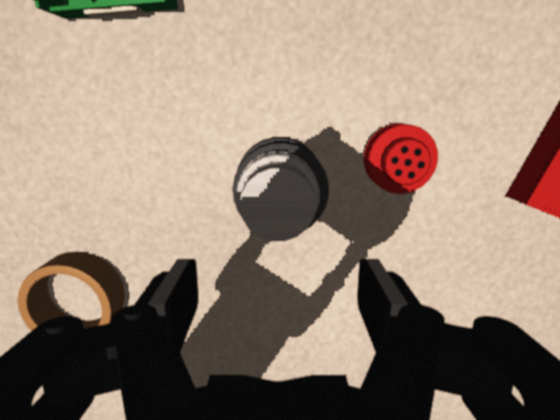

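The wrist view shows the cap at about (280,190), the decoy at (400,155) and the tape at (75,300). The lids are at (0.5485,-0.242), and at 65 mm opening the fingertips sit 6 mm above the TCP. The tin is wider than the band, so I'll grip with the tips just above the band's lower edge: TCP z = 0.074.

Call:
jog_arm(
  targets=[
    [[0,0,0,0.0005,0,0,0],[0,0,0,0,0,0.035,0],[0,0,0,0,0,0.035,0],[0,0,0,0,0,0.035,0],[0,0,0,0,0,0.03,0],[0,0,0,0,0,0.012,0],[0,0,0,0,0,0.01,0],[0,0,0,0,0,0,0],[0,0,0,0,0,0,0],[0,0,0,0,0,0,0]],
  ],
)

```text
time_s: 3.28
tcp_pos: [0.5495, -0.2423, 0.0753]
eef_rot: [3.141, -0.001, 0.0]
force: [0.3, -0.0, -0.1]
finger_gap: 1.001
grasp_force: 0.0
```

```bash
cat >> h.py <<'E'
def avg():
    ps=[]
    for _ in range(4):
        r.get_image('top'); s=r.get_state(); ps.append(np.r_[s['tcp_pos'],s['force']])
    return np.mean(ps,0).round(4), s['finger_gap'], s['grasp_force'], s['time_s']
E
python3 -c "
from h import *
print(avg())"
```

```text
(array([ 0.5492, -0.2421,  0.0749, -0.2047, -0.0694, -0.1208]), 1.0012197548761999, 0.0, 3.475)
```

Call:
jog_arm(
  targets=[
    [[0,0,0,-0.0005,0,0.001,0],[0,0,0,0,0,0,50],[0,0,0,0,0,0,90],[0,0,0,0,0,0,110],[0,0,0,0,0,0,110],[0,0,0,0,0,0,110],[0,0,0,0,0,0,110],[0,0,0,0,0,0,110]],
  ],
)

```text
time_s: 4.47
tcp_pos: [0.5488, -0.2422, 0.0738]
eef_rot: [3.141, -0.001, 0.0]
force: [0.7, -0.4, 4.4]
finger_gap: 0.722
grasp_force: 65.6
```

Call:
jog_arm(
  targets=[
    [[0,0,0,0,0,-0.003,110],[0,0,0,0,0,-0.006,110],[0,0,0,0,0,-0.012,110],[0,0,0,0,0,-0.025,110],[0,0,0,0,0,-0.03,110],[0,0,0,0,0,-0.024,110],[0,0,0,0,0,0,110],[0,0,0,0,0,0,110]],
  ],
)

```text
time_s: 5.48
tcp_pos: [0.5478, -0.2415, 0.1723]
eef_rot: [-3.141, 0.001, 0.0]
force: [-0.5, 0.4, -1.8]
finger_gap: 0.716
grasp_force: 65.3
```

```bash
python3 - <<'E'
from h import *
print(avg(), r.get_state()['eef_rot'])
im,d,P=snap('scene','s2'); cv2.imwrite('pics/s2c.png',cv2.resize(cv2.cvtColor(im[80:340,90:340],cv2.COLOR_RGB2BGR),None,fx=2.2,fy=2.2))
E
```

```text
(array([ 0.5476, -0.2414,  0.1718,  0.0017,  0.1904, -1.1   ]), 0.7189149931678679, 65.29138326644897, 5.675) [-3.14016847e+00  1.92846056e-03  1.52218772e-04]
```

View pics/s2c.png

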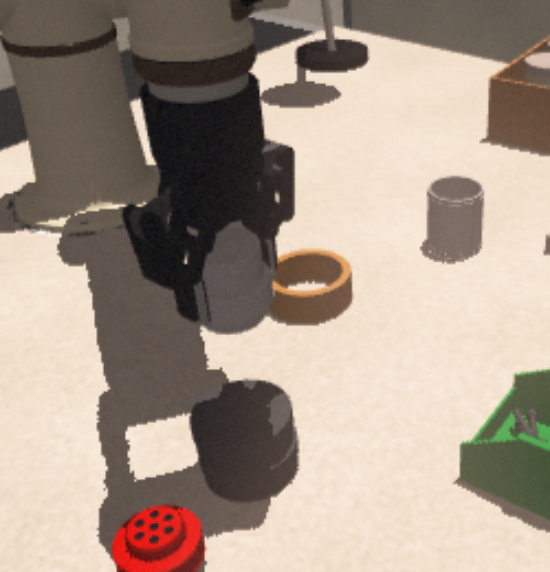

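The pair is lifted together (1.1 N, matching its mass), and the stack is undisturbed. Carrying it over to the tin.

Call:
jog_arm(
  targets=[
    [[0,0,0,-0.002,-0.01,0,110],[0,0,0,-0.004,-0.025,0,110],[0,0,0,-0.006,-0.04,0,110],[0,0,0,-0.007,-0.045,0,110],[0,0,0,-0.007,-0.045,0,110],[0,0,0,-0.007,-0.045,0,110],[0,0,0,-0.007,-0.045,0,110],[0,0,0,-0.007,-0.045,0,110],[0,0,0,-0.007,-0.045,0,110],[0,0,0,-0.006,-0.035,0,110],[0,0,0,-0.004,-0.02,0,110],[0,0,0,-0.001,-0.01,0,110]],
  ],
)

```text
time_s: 7.22
tcp_pos: [0.4825, 0.1694, 0.1732]
eef_rot: [-3.142, 0.0, 0.002]
force: [0.1, -0.7, -1.2]
finger_gap: 0.714
grasp_force: 65.3
```

Call:
jog_arm(
  targets=[
    [[0,0,0,0,0,0.03,110],[0,0,0,0,0,0.02,110],[0,0,0,0,0,0,110],[0,0,0,0,0,0,110],[0,0,0,0,0,0,110]],
  ],
)

```text
time_s: 7.85
tcp_pos: [0.4842, 0.168, 0.1246]
eef_rot: [-3.141, -0.002, -0.0]
force: [0.4, 0.5, -1.2]
finger_gap: 0.719
grasp_force: 65.4
```

```bash
python3 - <<'E'
from h import *
print(avg(), r.get_state()['eef_rot'])
im,d,P=snap('scene','s3'); cv2.imwrite('pics/s3c.png',cv2.resize(cv2.cvtColor(im[70:250,200:420],cv2.COLOR_RGB2BGR),None,fx=3,fy=3))
im,d,P=snap('wrist','w3')
E
```

```text
(array([ 0.4839,  0.168 ,  0.1242,  0.0646,  0.1873, -1.6194]), 0.716575339981293, 65.416499376297, 8.05) [-3.14153944e+00 -9.79357368e-04  1.53850922e-04]
```

View pics/s3c.png

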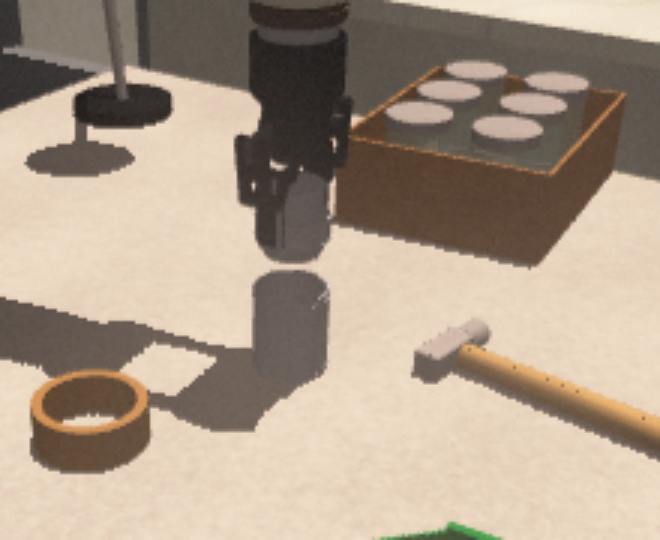

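View pics/w3.png

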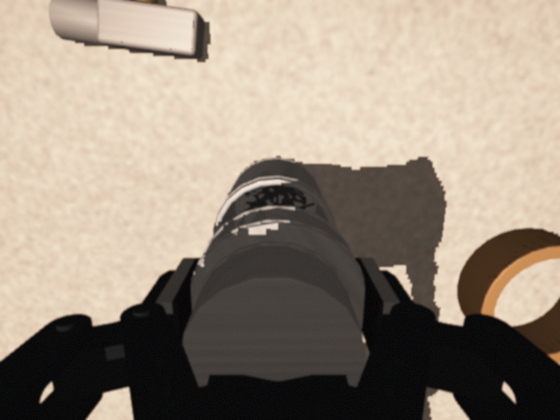

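The scene crop shows the lid hovering about 2 cm above the tin, with both near column 290. The wrist view shows the tin mouth at about (275,195), partly hidden by the lid. I'll fit circles of the known radii to both in the same wrist depth image.

```bash
python3 - <<'E'
from h import *
from scipy.optimize import least_squares
for n in('w3','s3'):
    Z=np.load(f'pics/{n}.npz'); c=cloud(Z['d'],Z)
    def fit(zl,zh,R,nm):
        q=c[(c[...,2]>zl)&(c[...,2]<zh)&(np.hypot(c[...,0]-.483,c[...,1]-.169)<R+.006)&(np.hypot(c[...,0]-.483,c[...,1]-.169)>R-.006)&(abs(c[...,1]-.169)<.028)]
        f=lambda p:np.hypot(q[:,0]-p[0],q[:,1]-p[1])-R
        o=least_squares(f,[.483,.169],loss='soft_l1',f_scale=.001); print(n,nm,len(q),o.x.round(4),'rms',np.median(abs(o.fun)).round(5), 'yspan',q[:,1].min().round(3),q[:,1].max().round(3))
    fit(.130,.148,.032,'band'); fit(.155,.173,.027,'cap'); fit(.02,.076,.0335,'tin')
E
```

```text
w3 band 1767 [0.4833 0.1689] rms 0.0002 yspan 0.141 0.197
w3 cap 3334 [0.4814 0.1704] rms 0.00016 yspan 0.145 0.196
w3 tin 1235 [0.4825 0.1707] rms 0.00014 yspan 0.141 0.197
s3 band 98 [0.4832 0.1693] rms 0.00084 yspan 0.141 0.183
s3 cap 90 [0.4814 0.1701] rms 0.0008 yspan 0.144 0.177
s3 tin 381 [0.4827 0.1699] rms 0.00112 yspan 0.141 0.197
```

Call:
jog_arm(
  targets=[
    [[0,0,0,-0.0008,-0.0012,0.012,110],[0,0,0,0,0,0.012,110],[0,0,0,0,0,0.004,110],[0,0,0,0,0,0.004,110],[0,0,0,0,0,0.003,110],[0,0,0,0,0,0.003,110],[0,0,0,0,0,0,110]],
  ],
)

```text
time_s: 9.02
tcp_pos: [0.4824, 0.1693, 0.0852]
eef_rot: [-3.142, 0.0, 0.0]
force: [0.0, 0.4, -1.5]
finger_gap: 0.715
grasp_force: 65.4
```

Call:
jog_arm(
  targets=[
    [[0,0,0,0,0,0.003,110],[0,0,0,0,0,0.002,110],[0,0,0,0,0,0.002,110],[0,0,0,0,0,0,110],[0,0,0,0,0,0,110]],
  ],
)

```text
time_s: 9.65
tcp_pos: [0.4825, 0.1692, 0.0783]
eef_rot: [-3.142, -0.0, 0.0]
force: [-0.4, -0.9, -0.7]
finger_gap: 0.719
grasp_force: 65.4
```

Call:
jog_arm(
  targets=[
    [[0,0,0,0,0,0.001,110],[0,0,0,0,0,0,110]],
  ],
)

```text
time_s: 9.9
tcp_pos: [0.4824, 0.1692, 0.0773]
eef_rot: [3.142, 0.0, 0.0]
force: [0.2, 0.2, -0.2]
finger_gap: 0.718
grasp_force: 65.4
```

Call:
jog_arm(
  targets=[
    [[0,0,0,0,0,0.001,110],[0,0,0,0,0,0,110]],
  ],
)

```text
time_s: 10.15
tcp_pos: [0.4824, 0.1693, 0.0762]
eef_rot: [3.142, 0.0, 0.0]
force: [-0.2, -0.7, -1.7]
finger_gap: 0.715
grasp_force: 65.4
```

Call:
jog_arm(
  targets=[
    [[0,0,0,0,0,0.001,110],[0,0,0,0,0,0,110]],
  ],
)

```text
time_s: 10.4
tcp_pos: [0.4826, 0.1693, 0.0758]
eef_rot: [3.142, -0.0, 0.0]
force: [-1.9, -0.3, 3.4]
finger_gap: 0.715
grasp_force: 66.0
```

Call:
jog_arm(
  targets=[
    [[0,0,0,0,0,0.001,110],[0,0,0,0,0,0,110]],
  ],
)

```text
time_s: 10.65
tcp_pos: [0.4829, 0.1693, 0.0758]
eef_rot: [3.141, -0.0, 0.0]
force: [-5.9, -1.2, 11.8]
finger_gap: 0.716
grasp_force: 66.8
```

Contact came at TCP z ≈ 0.076, which is the height expected for fully home. Easing off the push and releasing.

Call:
jog_arm(
  targets=[
    [[0,0,0,0,0,-0.001,110],[0,0,0,0,0,0,90],[0,0,0,0,0,0,75],[0,0,0,0,0,0,65],[0,0,0,0,0,0,55],[0,0,0,0,0,0,30],[0,0,0,0,0,0,0],[0,0,0,0,0,0,0],[0,0,0,0,0,0,0]],
  ],
)

```text
time_s: 11.78
tcp_pos: [0.4825, 0.1693, 0.0753]
eef_rot: [-3.142, 0.0, 0.0]
force: [0.3, -1.1, -0.4]
finger_gap: 0.999
grasp_force: 0.0
```

Call:
jog_arm(
  targets=[
    [[0,0,0,0,0,-0.01,0],[0,0,0,0,0,-0.03,0],[0,0,0,0,0,-0.03,0],[0,0,0,0,0,-0.03,0],[0,0,0,0,0,0,0],[0,0,0,0,0,0,0]],
  ],
)

```text
time_s: 12.52
tcp_pos: [0.482, 0.1692, 0.1748]
eef_rot: [3.142, 0.001, 0.0]
force: [-0.2, 0.3, -0.6]
finger_gap: 1.0
grasp_force: 0.0
```

```bash
python3 - <<'E'
from h import *
from scipy.optimize import least_squares
print(avg())
for n in('wrist','scene'):
    im,d,P=snap(n,n+'4'); c=cloud(d,P); rr=np.hypot(c[...,0]-.4825,c[...,1]-.17)
    top=c[(c[...,2]>.12)&(c[...,2]<.14)&(rr<.024)]
    A=np.c_[top[:,:2]-[.4825,.17],np.ones(len(top))]; print(n,'captop plane',np.linalg.lstsq(A,top[:,2],rcond=None)[0].round(4),len(top))
    b=c[(c[...,2]>.095)&(c[...,2]<.109)&(rr<.031)&(rr>.0285)]; 
    if len(b): print('band top z',np.median(b[:,2]).round(4),len(b))
    for nm,zl,zh,R in(('cap',.104,.126,.027),('band',.082,.100,.032),('tin',.02,.076,.0335)):
        q=c[(c[...,2]>zl)&(c[...,2]<zh)&(abs(rr-R)<.006)]
        o=least_squares(lambda p:np.hypot(q[:,0]-p[0],q[:,1]-p[1])-R,[.483,.169],loss='soft_l1',f_scale=.001); print(nm,len(q),o.x.round(4),np.median(abs(o.fun)).round(5))
cv2.imwrite('pics/s4c.png',cv2.resize(cv2.cvtColor(im[100:220,230:390],cv2.COLOR_RGB2BGR),None,fx=4,fy=4))
E
```

```text
(array([0.4816, 0.1691, 0.174 , 0.1209, 0.2503, 0.7179]), 1.0000895146213318, 0.0, 12.725)
wrist captop plane [-4.000e-04  1.000e-04  1.283e-01] 5735
band top z 0.1023 677
cap 728 [0.4809 0.1715] 0.00015
band 375 [0.4828 0.1701] 0.00021
tin 679 [0.4826 0.1706] 0.00015
scene captop plane [-0.0274  0.0246  0.1276] 128
band top z 0.1011 20
cap 169 [0.4807 0.1713] 0.00074
band 149 [0.4827 0.17  ] 0.00087
tin 471 [0.4824 0.1705] 0.00083
```

View pics/s4c.png

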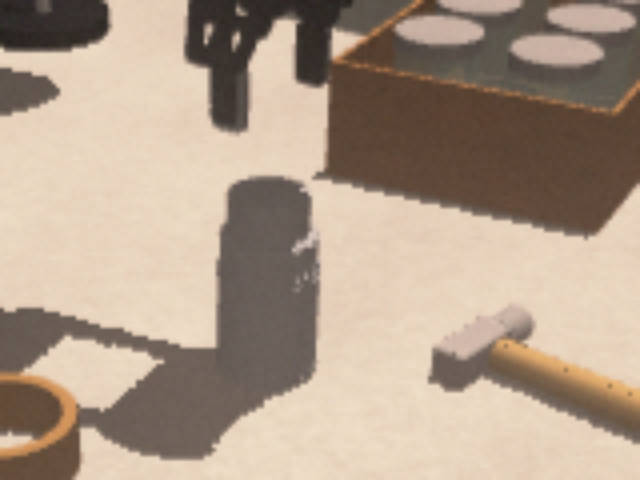

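The lid is home: cap top level at 0.128, band top at 0.102, concentric with the tin. The cap sits about 2 mm off-centre within its play, so I'll centre on it and grip at TCP z = 0.106 to keep the tips above the band.

Call:
jog_arm(
  targets=[
    [[0,0,0,-0.001,-0.001,0.02,0],[0,0,0,0,0,0.025,0],[0,0,0,0,0,0.015,0],[0,0,0,0,0,0.008,0],[0,0,0,0,0,0,0],[0,0,0,0,0,0,0]],
  ],
)

```text
time_s: 13.58
tcp_pos: [0.4822, 0.1703, 0.1082]
eef_rot: [-3.141, -0.002, 0.0]
force: [-0.6, 0.1, 0.2]
finger_gap: 0.999
grasp_force: 0.0
```

Call:
jog_arm(
  targets=[
    [[0,0,0,0,0,0,60],[0,0,0,0,0,0,80],[0,0,0,0,0,0,95],[0,0,0,0,0,0,110],[0,0,0,0,0,0,130],[0,0,0,0,0,0,140],[0,0,0,0,0,0,140],[0,0,0,0,0,0,140]],
  ],
)

```text
time_s: 14.58
tcp_pos: [0.4821, 0.1703, 0.1082]
eef_rot: [-3.141, -0.001, 0.0]
force: [-1.3, -0.3, 5.9]
finger_gap: 0.607
grasp_force: 62.5
```

Call:
jog_arm(
  targets=[
    [[0,0,0,0,0,-0.002,140],[0,0,0,0,0,-0.004,140],[0,0,0,0,0,-0.006,140],[0,0,0,0,0,-0.01,140],[0,0,0,0,0,-0.02,140],[0,0,0,0,0,-0.025,140],[0,0,0,0,0,-0.02,140],[0,0,0,0,0,-0.01,140],[0,0,0,0,0,0,140],[0,0,0,0,0,0,140],[0,0,0,0,0,0,140],[0,0,0,0,0,0,140]],
  ],
)

```text
time_s: 16.08
tcp_pos: [0.4812, 0.1702, 0.2037]
eef_rot: [3.141, 0.001, 0.0]
force: [-0.4, -0.7, 0.1]
finger_gap: 0.609
grasp_force: 62.6
```

```bash
python3 - <<'E'
from h import *
print(avg())
im,d,P=snap('scene','s5'); c=cloud(d,P)
for nm,a,b in(('lid',.08,.13),('tin',.02,.076)):
    q=c[(c[...,2]>a)&(c[...,2]<b)&(np.hypot(c[...,0]-.4825,c[...,1]-.17)<.038)]; print(nm,len(q),np.median(q,0).round(4),q[:,2].max().round(4))
cv2.imwrite('pics/s5c.png',cv2.resize(cv2.cvtColor(im[70:310,150:450],cv2.COLOR_RGB2BGR),None,fx=2.4,fy=2.4))
E
```

```text
(array([ 0.4814,  0.1702,  0.204 , -0.3173, -0.0766, -0.5083]), 0.6068247329641006, 62.59591609239578, 16.275)
lid 421 [0.4938 0.1534 0.1014] 0.1158
tin 469 [0.4998 0.1436 0.0491] 0.076
```

View pics/s5c.png

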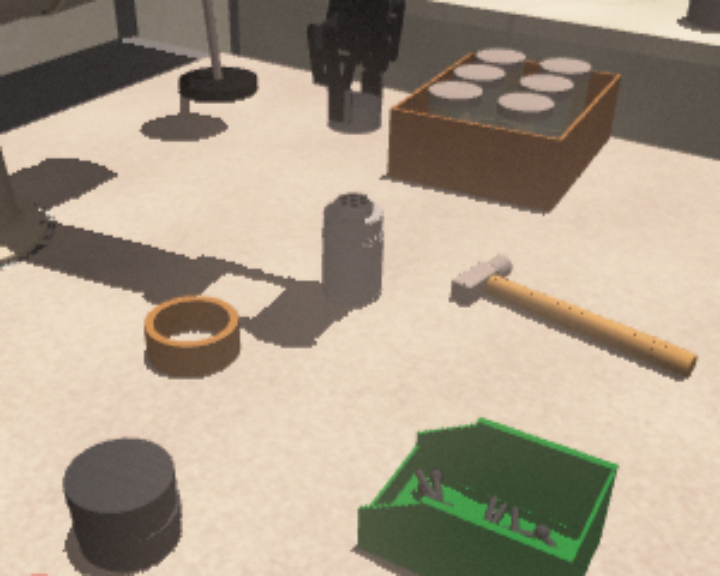

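The picture shows the cap in the gripper at about (355,110), 9.6 cm up. The shaker lid sits on the tin with its holes at (352,200), neck top at 0.115 as expected, and everything else is where it was.

```bash
python3 -c "
from workcell import r
print(r.job_done())"
```

```text
the job is handed in; nothing more can be done
None
```

The shaker lid is fully home in the tin and released, and the gripper is holding the cap about 9.6 cm above where it sat; the job was handed in at about 16 s of the 58 s allowed.

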